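# Set and lock the depth stop on a plaster cast

### The arm

A 6-joint arm with a two-finger parallel gripper is mounted at the origin on a cart in front of the work surface, level with it; the furniture and walls round the work are solid. World frame = base frame: x ahead of the robot, y to its left, z up, the work surface at z = 0. Lengths are in m, angles in rad, forces in N, time in s.
With the tool pointing down it reaches from about 0.3 to 0.75 m from the base axis. Payload 8.5 kg.
Tool frame: the origin (TCP) lies midway between the tips of the shut fingers; the grasp point (between the pads) lies 19 mm behind it (bot.grip_point_offset is the distance from the TCP to the grasp point, in m); y points along the fingers, x is the direction in which the jaws open and shut, and the axes are right-handed (so a half turn about y gives the same grasp; the last joint's range is limited). The gripper opens to 88 mm and grips with 3 to 60 N. Pads are 18 mm wide; open, the fingers measure 123 mm over their backs; the gripper's body (75 mm by 187 mm) begins 45 mm behind the grasp point.
Start: joints at [0.898, 0.381, 1.297, -0, 1.464, -0.215], TCP at [0.243, 0.493, 0.239] pointing down, gripper open.
Joint ranges: [-3.11, 3.11], [-0.89, 2.33], [0.22, 2.48], [-1.42, 4.56], [0.17, 2.85], [-2.88, 2.88]. Speed limits (rad/s): [2.39, 2.39, 3.14, 3.14, 3.14, 3.14].

### API

Orientations are given as a unit quaternion [w, x, y, z].
In Python, from plant import bot gives the robot as it stands.
- The arm moves only by the tool servo_tool, never from a script. Its argument "plan" is a list of rows, each a list of 3 entries, a list of its own where there are three numbers: the shift along the tool's x, y, z in m, then the turn, a rotation vector about the tool's x, y, z in degrees, then the finger opening in m, from 0 to 0.0881. A call has 1 to 5 rows; each row is the pose to reach, as a shift and turn from the pose measured when the call began, along the tool's axes at that moment; what a row does not reach only later rows make up. A row lasts 1/8 s, in which the tool goes at most 62.5 mm and 10.7 degrees, less where a joint would pass 70% of its speed; a pose out of reach is approached as far as the arm can. A call with a gripper value outside its range is refused whole. The fingers move at their own pace and stop on an object; the grip force is fixed at half the most. Time passes only in rows, so rows that repeat a pose let the fingers close. It gives the time, the measured TCP pose, the force and the opening at its end, in the units of the state.
- bot.observe(): the state, without advancing time (a new reading comes with each control period).
- bot.capture(name): name is "side" or "top" or "wrist"; returns a dict with "img" (400x640x3 uint8, red, green, blue), "fx", "fy", "cx", "cy" (pixels), "world_from_camera" (4x4, takes a point from camera to world coordinates). Camera axes: x right, y up, looking along -z (the intrinsics and any distortion apply to the point x, -y, -z); pixel columns grow to the right and rows downward; lengths in m; the calibration is good to about 2 mm. A picture is of the moment at which its call begins. There is no depth.
- bot.finish_job(): hands the job in, once; it reports no verdict.
The state is a dict: "time_s": time; "joints": joint angles; "qd": joint speeds; "effort": joint torques, N m; "tcp_pos": TCP position; "eef_rot": TCP orientation; "contact_force": force on the tool from outside, world axes, zero at the start; "wrist_torque": the same for the moment, N m; "grip_width": finger opening in m.
Only numpy, scipy, OpenCV 4.12 (cv2) and the standard library are available. Lean on these libraries where they do the work, as an engineer would, in place of code of your own. Each camera call takes 0.05 s, during which the arm holds its last target.

### The job

Set the depth stop of the small grey stand to the plaster cast that lies under it: lower the rod by its knob until its foot rests on the cast, pressing only gently so that the plaster is not chipped. Then lock the rod there by swinging the lever by its upright post clockwise, seen from above, fully home, with the foot still touching the cast, and let go of everything. Do not shift the cast or disturb the loose things lying near the stand.

Things in the scene. Friction and masses are not known exactly. Their poses are not given: they have to be found in the camera images.
- stand: Grey depth-stop stand, fixed to the bench. Origin: underside of base, on the rod's axis; z up, +x towards its column, +y towards the lever's pivot. Base x -70 to +85, y -55 to +55, 12 mm thick. Column 24 mm thick at x +58, 152 high; its clamp 44 x 52 mm, z 95 to 135. Head round the rod: x -21 to +19, y -21 to +45, z 95 to 135; a small lug on it at y -11 reaches 149 mm.
- depth_rod: Upright 12 mm steel rod sliding in the head; black knob on top, 26 mm wide, 24 high. Origin: centre of knob top, 215-235 mm above the bench, 179-206 when the foot touches. Stays where left; 1.5-4 N lowers it. Its foot, 14 mm wide with a firm black rubber nose (12 N per mm), sits on a fine thread: tip 149-171 mm below the origin, different each time, not measured: feel for it. Over 20 N on the cast chips it.
- lock_lever (a joint): Angle (rad) of the cam lever on the head: 0 = arm along the stand's -x; grows clockwise from above, arm swinging towards the stand's +y; home at its end stop 1.40, where the cam clamps the rod. Starts at 0 to 0.3, stays where left; about 2 N at the post turns it, up to 6 N over the last part. Vertical pivot at stand x 0, y +20 mm.
- lever_post (a point): Centre of the top of the upright black post at the lever's end, 75 mm from the pivot. Post 12 mm thick; top 181 mm above the bench, clear for 34 mm below that; under it a steel arm 13 mm wide, 8 thick, underside at 138 mm.
- cast: Off-white plaster block 48 x 48 x 20 mm with drafted sides and a nearly even top, loose on the base plate (12 mm above the bench) under the rod, within 8 mm of its axis. Origin: centre of underside, z up.
- spare_blank: Bystander: another off-white plaster blank, 40 x 55 x 16 mm, on the bench to the right of the stand. Origin: centre of its underside.
- pin_tin: Bystander: upright round tin, 57 mm wide, 72 mm high, to the left of the stand. Origin: centre of its underside.
- wrench: Bystander: flat open-ended wrench, 105 x 23 x 6 mm, on the bench to the left. Origin: centre of its underside.
- loop_tool: Bystander: thin wooden-handled loop tool, 169 x 19 x 9 mm, on the bench to the right. Origin: centre of its underside.
Mind the look-alikes: they are no part of the job. Leave any brown look-alike of the stand alone. Leave any yellow look-alike of the cast alone.

How it is judged:
By the outcome, as a careful person would: the job done as asked, in the order asked, and still so for the second after the job is handed in, with the robot touching nothing.
It also fails if it takes over 48 s, if anything falls off the work surface, if the arm or the gripper's body presses on something with over 40 N, if the wrist force passes 120 N, or if a joint passes its speed limit or range.

## Working session

There is one attempt and no reset: what is moved stays moved. The work goes in short steps, Python scripts to look and compute and a tool call to move; the robot and the scene stay as the last step left them, time stands still between calls to the robot, and variables do not carry over. Pictures are saved under pics/ and viewed, and the job is handed in when it is done.

Besides the shell and the picture viewer there is one more tool, called as name([rows], argument=value, ...), one row to a line, values as JSON. servo_tool: Moves the arm, as the interface text tells. Its arguments: {"type":"object","properties":{"plan":{"type":"array","items":{"type":"array"}}},"required":["plan"]}

```bash
ls; mkdir -p pics; python3 - <<'E'
from plant import bot
import cv2,numpy as np
print(bot.observe()); print(bot.grip_point_offset)
np.set_printoptions(precision=4,suppress=True)
for n in("side","top","wrist"):
    c=bot.capture(n);cv2.imwrite(f"pics/{n}0.png",c["img"][:,:,::-1]);print(n,c["fx"],c["fy"],c["cx"],c["cy"],[k for k in c]);print(c["world_from_camera"])
E
```

```text
pics
{'time_s': 0.0, 'joints': array([ 8.97664853e-01,  3.81170544e-01,  1.29821857e+00,  1.51583472e-05,
        1.46361399e+00, -2.15295217e-01]), 'qd': array([-0.00117908,  0.00206039, -0.00143186,  0.00091771, -0.00104829,
        0.00052204]), 'effort': array([-8.37133030e-04, -4.37930310e+01, -2.24561852e+01,  7.13172834e-02,
        3.50950600e-02, -6.65037646e-05]), 'tcp_pos': array([0.24292717, 0.49314011, 0.23816567]), 'eef_rot': array([-0.60025656,  0.60058023,  0.37302194, -0.37396535]), 'contact_force': array([ 1.00304275, -0.49530034, -0.45239374]), 'wrist_torque': array([ 0.00258832,  0.03194643, -0.03511572]), 'grip_width': 0.08790673603675737}
0.0187
side 520.5402751386672 520.5402751386672 318.53153567087867 204.89368005467324 ['img', 'fx', 'fy', 'cx', 'cy', 'world_from_camera']
[[ 0.9028  0.265  -0.3388  0.0252]
 [-0.4298  0.5857 -0.6872 -0.8979]
 [ 0.0163  0.766   0.6426  1.0346]
 [ 0.      0.      0.      1.    ]]
top 516.5380818417997 516.5380818417997 320.21509178347793 202.70923772678157 ['img', 'fx', 'fy', 'cx', 'cy', 'world_from_camera']
[[-0.0212  0.9866 -0.162   0.2619]
 [-0.9997 -0.0184  0.0188  0.0257]
 [ 0.0156  0.1624  0.9866  1.5492]
 [ 0.      0.      0.      1.    ]]
wrist 301.21187711539505 301.21187711539505 318.2383712939121 194.35136461558056 ['img', 'fx', 'fy', 'cx', 'cy', 'world_from_camera']
[[ 0.4419 -0.8624 -0.247   0.181 ]
 [ 0.897   0.4247  0.1221  0.524 ]
 [-0.0004 -0.2755  0.9613  0.3851]
 [ 0.      0.      0.      1.    ]]
```

View pics/side0.png

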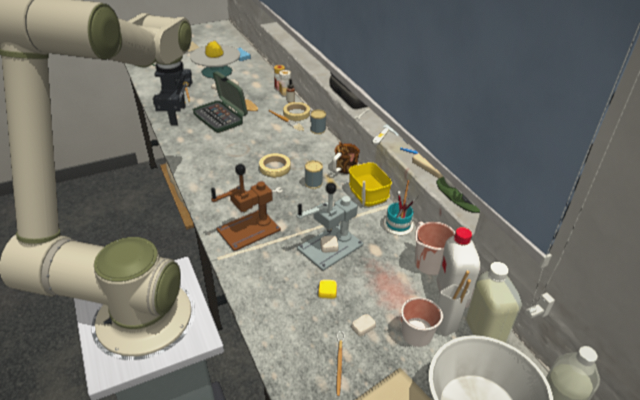

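View pics/top0.png

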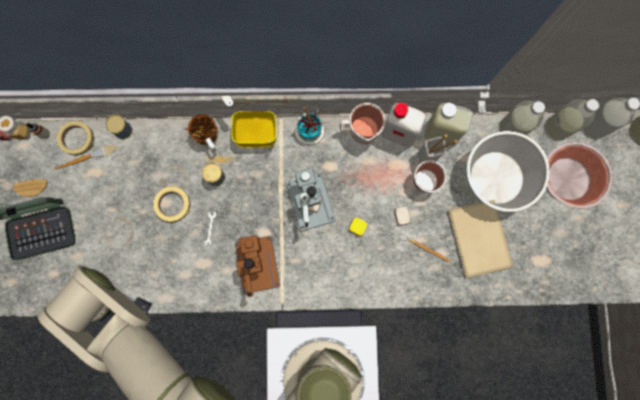

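View pics/wrist0.png

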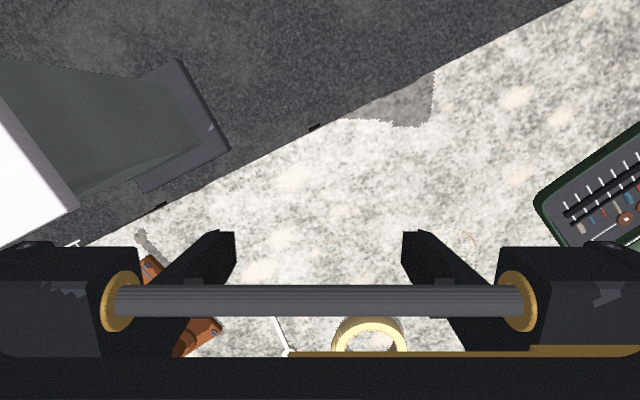

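```bash
python3 - <<'E'
import cv2
a=cv2.imread("pics/top0.png")[155:245,265:355];cv2.imwrite("pics/topc.png",cv2.resize(a,None,fx=6.5,fy=6.5,interpolation=cv2.INTER_CUBIC))
a=cv2.imread("pics/side0.png")[170:275,285:385];cv2.imwrite("pics/sidec.png",cv2.resize(a,None,fx=5.5,fy=5.5,interpolation=cv2.INTER_CUBIC))
E
```

```text
(no output)
```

View pics/topc.png

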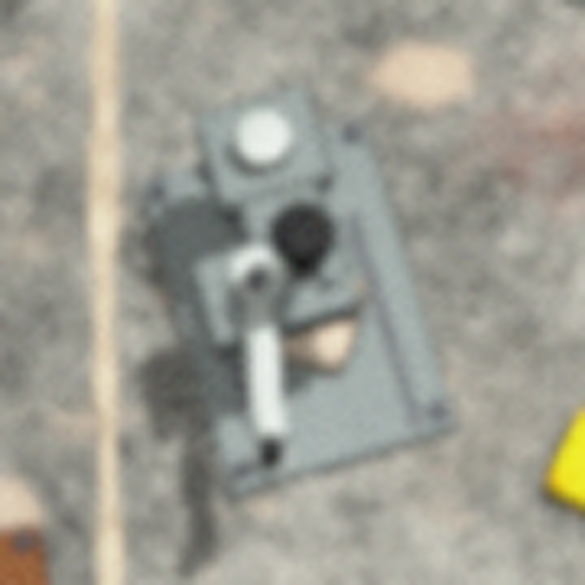

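View pics/sidec.png

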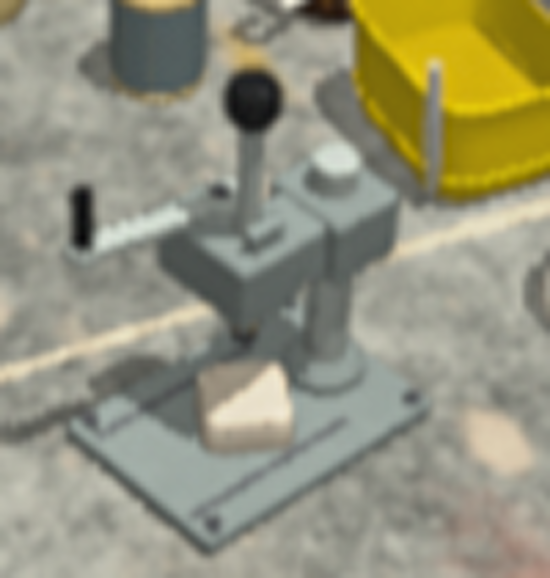

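```bash
cat > h.py <<'E'
import numpy as np
from plant import bot
from scipy.spatial.transform import Rotation as R
from scipy.optimize import least_squares
np.set_printoptions(precision=4,suppress=True)
def proj(c,p):
    T=np.linalg.inv(c["world_from_camera"]);q=T[:3,:3]@p+T[:3,3]
    return np.array([c["cx"]+c["fx"]*q[0]/-q[2], c["cy"]-c["fy"]*q[1]/-q[2]])
def rot(state=None):
    q=(state or bot.observe())["eef_rot"];return R.from_quat([q[1],q[2],q[3],q[0]]).as_matrix()
E
cat > fit.py <<'E'
from h import *
t=bot.capture("top");s=bot.capture("side")
T=lambda x,y:(265+x/6.5,155+y/6.5)
S=lambda x,y:(285+x/5.5,170+y/5.5)
def pts(v):
    x,y,yaw,a,h=v[:5]
    c,sn=np.cos(yaw),np.sin(yaw)
    w=lambda p:np.array([x+c*p[0]-sn*p[1],y+sn*p[0]+c*p[1],p[2]])
    post=(-.075*np.cos(a),.02+.075*np.sin(a),.181)
    k=(0,0,h-.012)
    b=[(-.07,.055,.012),(-.07,-.055,.012),(.085,-.055,.012),(.085,.055,.012)]
    colt=(.058,0,.152)
    return w,post,k,b,colt
obs=[("t","k",T(302,236)),("s","k",S(252,100)),("t","p",T(269,448)),("s","p",S(82,192)),
("t",0,T(235,495)),("t",1,T(455,428)),("t",2,T(362,132)),("s",0,S(70,425)),("s",1,S(208,550)),("s",2,S(430,408)),("t","c",T(264,135)),("s","c",S(337,158))]
def f(v):
    w,post,k,b,ct=pts(v);r=[]
    for c,n,o in obs:
        p={"k":k,"p":post,"c":ct}.get(n) if isinstance(n,str) else b[n]
        off=v[5:8] if 0 else 0
        r.append(proj(t if c=="t" else s,w(p))-o)
    return np.concatenate(r)
r=least_squares(f,[.5,0,.3,.1,.225],loss="soft_l1");print(r.x);print(r.fun.reshape(-1,2))
w,post,k,b,ct=pts(r.x);print("post",w(post),"knob",w(k), "axes yaw deg",np.degrees(r.x[2:4]))
E
python3 fit.py; python3 -c "
from h import *
print(rot(),bot.observe()['time_s'])"
```

```text
[0.5115 0.0218 0.2721 0.2105 0.2305]
[[ 0.3142 -0.1296]
 [-0.312   0.0172]
 [ 0.4634 -0.4727]
 [-0.5596 -0.3969]
 [-0.2659  0.0221]
 [ 1.0612 -0.1641]
 [ 0.4224 -2.9971]
 [-1.4111 -0.1566]
 [-0.3958 -0.6204]
 [ 0.5324 -0.9993]
 [ 0.1588  0.0794]
 [-0.4561  0.4217]]
post [0.4312 0.0364 0.181 ] knob [0.5115 0.0218 0.2185] axes yaw deg [15.591  12.0607]
[[ 0.442  -0.0004 -0.897 ]
 [ 0.897  -0.0005  0.442 ]
 [-0.0006 -1.      0.0001]] 0.25
```

servo_tool([
  [[-0.03,-0.03,-0.05],[0,0,0],0.0],
  [[-0.06,-0.04,-0.09],[0,0,0],0.0],
  [[-0.09,-0.04,-0.135],[0,0,0],0.0],
  [[-0.12,-0.04,-0.18],[0,0,0],0.0],
  [[-0.15,-0.04,-0.225],[0,0,0],0.0],
])

```text
time_s: 0.88
tcp_pos: [0.3791, 0.2577, 0.2786]
eef_rot: [-0.6, 0.6, 0.373, -0.374]
contact_force: [1.0, 1.1, 0.7]
grip_width: 0.0401
```

servo_tool([
  [[-0.03,0,-0.05],[0,0,0],0.0],
  [[-0.06,0,-0.09],[0,0,0],0.0],
  [[-0.09,0,-0.135],[0,0,0],0.0],
  [[-0.12,0,-0.18],[0,0,0],0.0],
  [[-0.15,0,-0.22],[0,0,0],0.0],
])

```text
time_s: 1.5
tcp_pos: [0.5109, 0.0242, 0.2786]
eef_rot: [-0.6, 0.601, 0.373, -0.374]
contact_force: [0.7, 0.9, 0.8]
grip_width: 0.0005
```

```bash
cat > d.py <<'E'
from h import *
import sys
s=bot.observe();M=rot(s);print(s["time_s"],s["tcp_pos"],s["contact_force"],s["grip_width"]);print(M)
if len(sys.argv)>3: print("tool shift",M.T@(np.array(list(map(float,sys.argv[1:4])))-s["tcp_pos"]))
E
python3 d.py .5115 .0218 .245
python3 - <<'E'
from h import *
import cv2
c=bot.capture("wrist");cv2.imwrite("pics/w1.png",c["img"][:,:,::-1])
E
```

```text
1.5 [0.5109 0.0242 0.2786] [0.7174 0.9488 0.7644] 0.0005483770539022057
[[ 0.4422 -0.0001 -0.8969]
 [ 0.8969 -0.0003  0.4422]
 [-0.0003 -1.     -0.    ]]
tool shift [-0.0018  0.0336 -0.0016]
```

View pics/w1.png

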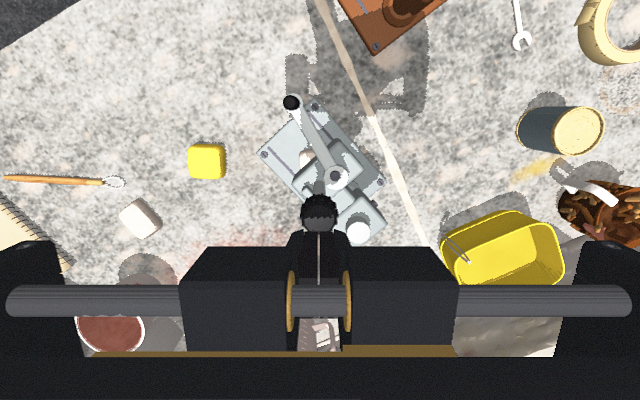

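servo_tool([
  [[-0.002,0.02,-0.001],[0,0,0],0.0],
  [[-0.002,0.035,-0.001],[0,0,0],0.0],
  [[-0.002,0.043,-0.001],[0,0,0],0.0],
  [[-0.002,0.043,-0.001],[0,0,0],0.0],
])

```text
time_s: 2.05
tcp_pos: [0.5129, 0.0177, 0.2349]
eef_rot: [-0.6, 0.602, 0.372, -0.373]
contact_force: [0.1, 0.5, -0.4]
grip_width: 0.0002
```

```bash
python3 - <<'E'
from h import *
import cv2
for n in("side","wrist"):
    c=bot.capture(n);p=proj(c,bot.observe()["tcp_pos"]);print(n,p,bot.observe()["tcp_pos"],bot.observe()["contact_force"])
    x,y=map(int,p);a=c["img"][max(0,y-60):y+70,max(0,x-60):x+60,::-1];cv2.imwrite(f"pics/{n}2.png",cv2.resize(a,None,fx=4,fy=4,interpolation=cv2.INTER_CUBIC))
E
```

```text
side [332.028  183.6804] [0.5131 0.0177 0.2354] [ 0.5535 -0.0143  0.9727]
wrist [317.7945 243.5884] [0.5132 0.0176 0.2356] [-0.5872 -0.3482 -0.1153]
```

View pics/side2.png

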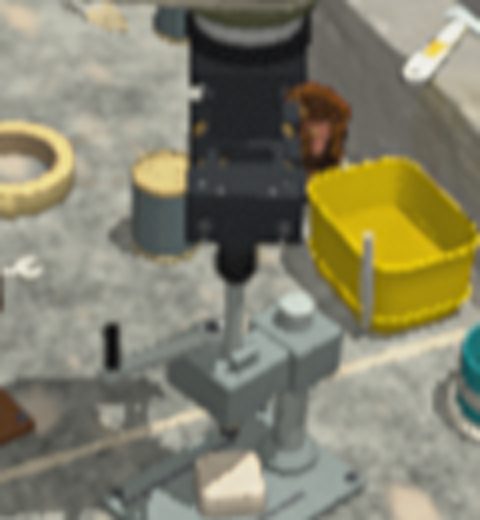

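View pics/wrist2.png

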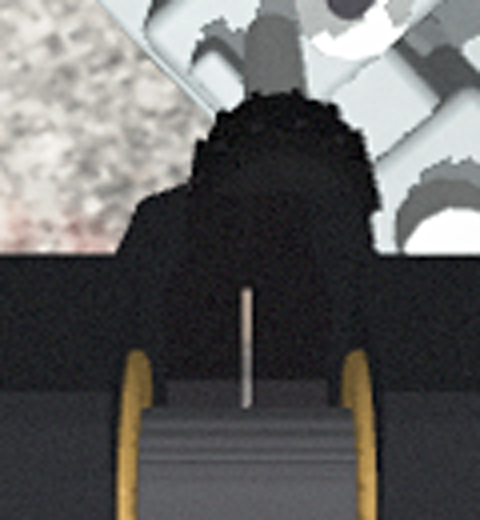

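servo_tool([
  [[0.0035,0,0.003],[0,0,0],0.0],
  [[0.0035,0.003,0.003],[0,0,0],0.0],
  [[0.0035,0.005,0.003],[0,0,0],0.0],
  [[0.0035,0.006,0.003],[0,0,0],0.0],
  [[0.0035,0.007,0.003],[0,0,0],0.0],
])

```text
time_s: 2.78
tcp_pos: [0.512, 0.0221, 0.2287]
eef_rot: [-0.6, 0.602, 0.372, -0.373]
contact_force: [-0.5, 0.5, 1.0]
grip_width: 0.0005
```

```bash
python3 d.py; python3 - <<'E'
from h import *
import cv2
c=bot.capture("side")
for z in np.arange(.03,.1,.005): print(round(z,3),proj(c,np.array([.5115,.0218,z])))
a=c["img"][205:265,300:360,::-1];cv2.imwrite("pics/s3.png",cv2.resize(a,None,fx=10,fy=10,interpolation=cv2.INTER_CUBIC))
E
```

```text
2.775 [0.512  0.0221 0.2287] [-0.4807  0.5061  0.9503] 0.0005116095324089964
[[ 0.445   0.001  -0.8955]
 [ 0.8955 -0.0025  0.445 ]
 [-0.0018 -1.     -0.002 ]]
0.03 [328.4049 241.7039]
0.035 [328.4563 240.4008]
0.04 [328.508  239.0918]
0.045 [328.56   237.7769]
0.05 [328.6121 236.4562]
0.055 [328.6645 235.1294]
0.06 [328.7171 233.7967]
0.065 [328.77  232.458]
0.07 [328.8231 231.1132]
0.075 [328.8764 229.7622]
0.08 [328.93   228.4051]
0.085 [328.9839 227.0419]
0.09 [329.0379 225.6723]
0.095 [329.0923 224.2965]
0.1 [329.1468 222.9144]
```

View pics/s3.png

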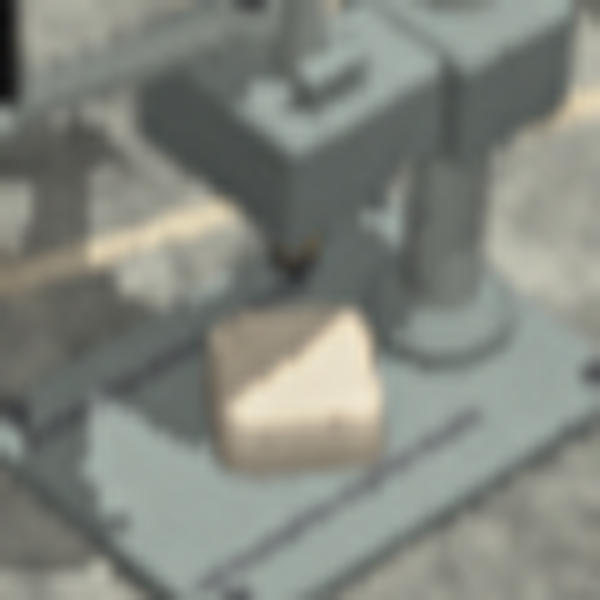

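servo_tool([
  [[0,0.003,0],[0,0,0],0.0],
  [[0,0.006,0],[0,0,0],0.0],
  [[0,0.009,0],[0,0,0],0.0],
  [[0,0.012,0],[0,0,0],0.0],
  [[0,0.015,0],[0,0,0],0.0],
])

```text
time_s: 3.45
tcp_pos: [0.5121, 0.022, 0.2133]
eef_rot: [-0.6, 0.602, 0.372, -0.373]
contact_force: [-0.5, 0.7, 1.2]
grip_width: 0.0004
```

servo_tool([
  [[0,0.001,0],[0,0,0],0.0],
  [[0,0.002,0],[0,0,0],0.0],
  [[0,0.003,0],[0,0,0],0.0],
  [[0,0.004,0],[0,0,0],0.0],
  [[0,0.005,0],[0,0,0],0.0],
])

```text
time_s: 4.08
tcp_pos: [0.5121, 0.022, 0.2083]
eef_rot: [-0.6, 0.602, 0.372, -0.373]
contact_force: [0.3, 0.6, 2.1]
grip_width: 0.0001
```

```bash
python3 d.py .512 .0221 .205; python3 - <<'E'
from h import *
import cv2
c=bot.capture("side")
a=c["img"][165:255,285:375,::-1];cv2.imwrite("pics/s4.png",cv2.resize(a,None,fx=6.6,fy=6.6,interpolation=cv2.INTER_CUBIC))
E
```

```text
4.075 [0.5121 0.022  0.2083] [0.2966 0.5788 2.0678] 0.00014330823345964916
[[ 0.445   0.001  -0.8955]
 [ 0.8955 -0.0024  0.445 ]
 [-0.0017 -1.     -0.002 ]]
tool shift [0.     0.0033 0.0001]
```

View pics/s4.png

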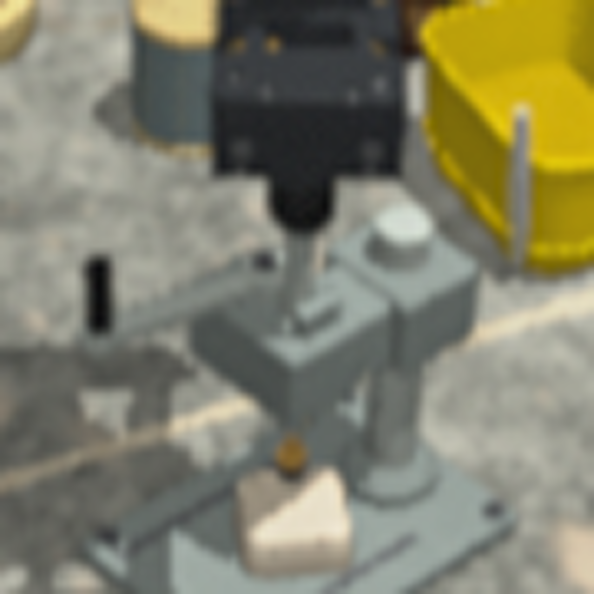

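servo_tool([
  [[0,0.0012,0],[0,0,0],0.0],
  [[0,0.0024,0],[0,0,0],0.0],
  [[0,0.0036,0],[0,0,0],0.0],
  [[0,0.0048,0],[0,0,0],0.0],
  [[0,0.006,0],[0,0,0],0.0],
])

```text
time_s: 4.75
tcp_pos: [0.5121, 0.022, 0.2021]
eef_rot: [-0.6, 0.602, 0.372, -0.373]
contact_force: [-0.1, 0.4, 2.6]
grip_width: 0.0003
```

```bash
python3 d.py .512 .0221 .205; python3 - <<'E'
from h import *
import cv2
c=bot.capture("side")
a=c["img"][215:255,305:355,::-1];cv2.imwrite("pics/s5.png",cv2.resize(a,None,fx=12,fy=12,interpolation=cv2.INTER_CUBIC))
E
```

```text
4.75 [0.5121 0.022  0.2021] [-0.0935  0.3925  2.6402] 0.0002534087909485393
[[ 0.445   0.0009 -0.8955]
 [ 0.8955 -0.0024  0.445 ]
 [-0.0017 -1.     -0.0019]]
tool shift [ 0.     -0.0029  0.0001]
```

View pics/s5.png

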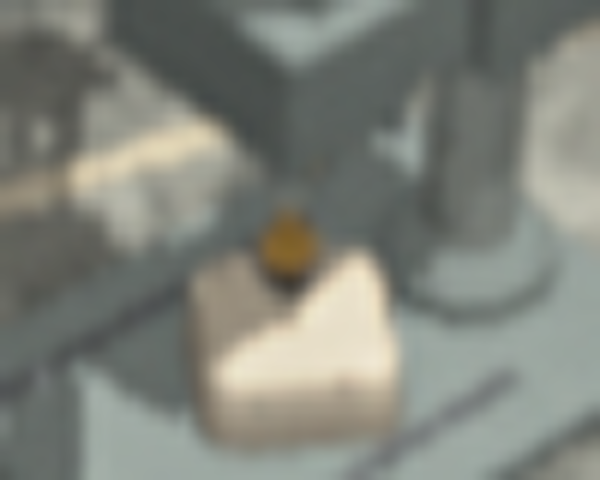

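servo_tool([
  [[0,0.0008,0],[0,0,0],0.0],
  [[0,0.0016,0],[0,0,0],0.0],
  [[0,0.0024,0],[0,0,0],0.0],
  [[0,0.0032,0],[0,0,0],0.0],
  [[0,0.004,0],[0,0,0],0.0],
])

```text
time_s: 5.42
tcp_pos: [0.5121, 0.022, 0.1979]
eef_rot: [-0.6, 0.602, 0.372, -0.373]
contact_force: [-1.2, 0.2, 2.1]
grip_width: 0.0006
```

servo_tool([
  [[0,0.0004,0],[0,0,0],0.0],
  [[0,0.0008,0],[0,0,0],0.0],
  [[0,0.0012,0],[0,0,0],0.0],
])

```text
time_s: 5.8
tcp_pos: [0.5121, 0.022, 0.1967]
eef_rot: [-0.6, 0.602, 0.372, -0.373]
contact_force: [0.1, 1.5, 2.0]
grip_width: 0.0006
```

```bash
python3 - <<'E'
from h import *
import cv2
c=bot.capture("side")
a=c["img"][215:255,305:355,::-1];cv2.imwrite("pics/s6.png",cv2.resize(a,None,fx=12,fy=12,interpolation=cv2.INTER_CUBIC))
E
```

```text
(no output)
```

View pics/s6.png

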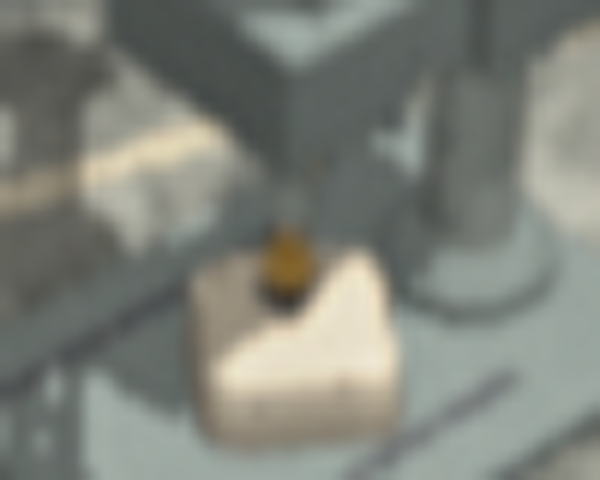

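servo_tool([
  [[0,0.0004,0],[0,0,0],0.0],
  [[0,0.0008,0],[0,0,0],0.0],
  [[0,0.0008,0],[0,0,0],0.0],
])

```text
time_s: 6.22
tcp_pos: [0.5121, 0.0221, 0.1959]
eef_rot: [-0.6, 0.602, 0.372, -0.373]
contact_force: [-1.1, 0.7, 4.0]
grip_width: 0.0003
```

servo_tool([
  [[0,0.0004,0],[0,0,0],0.0],
  [[0,0.0008,0],[0,0,0],0.0],
  [[0,0.0008,0],[0,0,0],0.0],
])

```text
time_s: 6.6
tcp_pos: [0.5121, 0.0221, 0.1955]
eef_rot: [-0.6, 0.602, 0.372, -0.373]
contact_force: [-2.3, 0.9, 5.6]
grip_width: 0.0003
```

```bash
cat > st.py <<'E'
from h import *
for i in range(6):
    s=bot.observe();print(s["tcp_pos"]*1000,s["contact_force"]);bot.capture("top")
E
python3 st.py
```

```text
[512.1158  22.051  195.4956] [-2.2841  0.8817  5.6152]
[512.0867  22.0417 195.5094] [-1.5455  1.1766  5.7444]
[512.1144  22.0439 195.5083] [-1.0806  1.1968  5.6902]
[512.1045  22.0197 195.486 ] [-1.9535  0.4127  5.7311]
[512.1138  22.0307 195.5278] [-2.0279  0.6127  5.2433]
[512.1087  22.0377 195.5187] [-1.7277  0.711   6.4917]
```

servo_tool([
  [[0,0.0007,0],[0,0,0],0.0],
  [[0,0.0007,0],[0,0,0],0.0],
])

```text
time_s: 7.15
tcp_pos: [0.5121, 0.0221, 0.1953]
eef_rot: [-0.6, 0.602, 0.373, -0.372]
contact_force: [-2.0, 0.4, 7.1]
grip_width: 0.0005
```

```bash
python3 st.py
```

```text
[512.0975  22.0509 195.3493] [-1.9616  0.4137  7.0619]
[512.0852  22.04   195.3511] [-2.0936  0.0306  7.8431]
[512.1078  22.0487 195.3514] [-2.4249  0.8311  8.4322]
[512.1126  22.0312 195.3431] [-2.3846  1.4706  7.5103]
[512.1063  22.0482 195.3404] [-2.3907  0.9292  7.445 ]
[512.1076  22.0272 195.3363] [-2.164   0.5924  7.0623]
```

servo_tool([
  [[0,-0.002,0],[0,0,0],0.0],
  [[0,-0.01,0],[0,0,0],0.0],
  [[0,-0.03,0],[0,0,0],0.0],
  [[0,-0.055,0],[0,0,0],0.026],
  [[0,-0.055,0],[0,0,0],0.026],
])

```text
time_s: 8.07
tcp_pos: [0.5126, 0.022, 0.2518]
eef_rot: [-0.599, 0.603, 0.374, -0.372]
contact_force: [0.5, -0.1, -0.1]
grip_width: 0.018
```

```bash
python3 d.py .4312 .0364 .240; python3 - <<'E'
from h import *
import cv2
c=bot.capture("wrist");cv2.imwrite("pics/w7.png",c["img"][:,:,::-1])
for p in([.4312,.0364,.181],[.5115,.0218,.195]): print(proj(c,np.array(p)))
s=bot.capture("side");a=s["img"][165:265,285:385,::-1];cv2.imwrite("pics/s7.png",cv2.resize(a,None,fx=5.8,fy=5.8,interpolation=cv2.INTER_CUBIC))
E
```

```text
8.075 [0.5126 0.022  0.2518] [ 0.5176 -0.0531 -0.0964] 0.018037257332523073
[[ 0.4449  0.0055 -0.8956]
 [ 0.8956 -0.0034  0.4449]
 [-0.0006 -1.     -0.0064]]
tool shift [-0.0234  0.0113  0.0794]
[283.6714  91.8403]
[316.8805 207.1802]
```

View pics/w7.png

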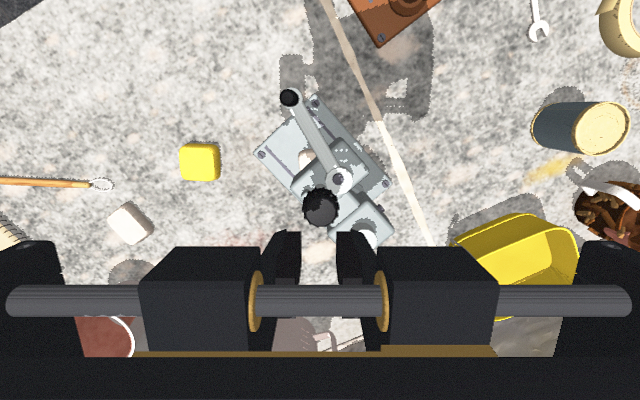

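View pics/s7.png

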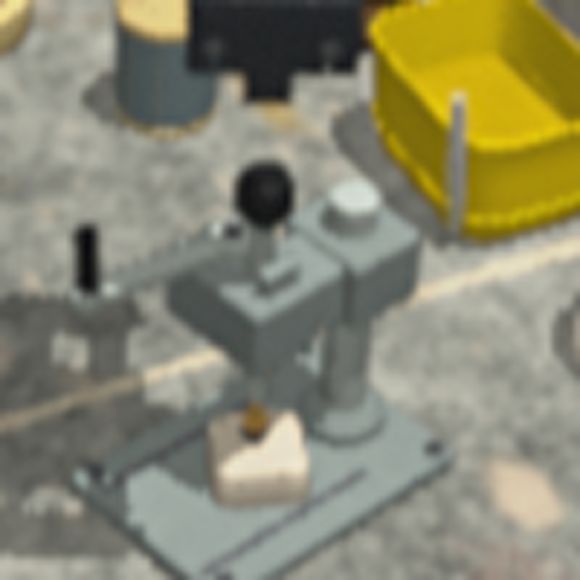

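```bash
python3 - <<'E'
from h import *
t=bot.capture("top");s=bot.capture("side");w=bot.capture("wrist")
def tri(o,z=None):
    f=lambda p:np.concatenate([proj(c,p if z is None else np.array([p[0],p[1],z]))-q for c,q in o])
    r=least_squares(f,[.5,0,.2][:3 if z is None else 2]);return r.x,r.fun
print(tri([(t,(306.4,224.0)),(s,(299.9,204.8)),(w,(289.5,96.5))],.181))
print(tri([(t,(306.4,224.0)),(s,(299.9,204.8))],.181),tri([(w,(289.5,96.5))],.181))
print(tri([(w,(320,205))],.1835))
# pivot z~.15
print(tri([(w,(338,180))],.15))
E
```

```text
(array([0.4341, 0.0387]), array([-0.4343, -1.6027,  0.1134, -1.1126, -0.4642, -0.3137]))
(array([0.4311, 0.0365]), array([ 0.4231, -0.5063, -0.6026, -0.2915])) (array([0.4344, 0.0389]), array([ 0., -0.]))
(array([0.5124, 0.0235]), array([0., 0.]))
(array([0.5092, 0.042 ]), array([ 0., -0.]))
```

```bash
python3 d.py .4335 .038 .245;python3 d.py .4335 .038 .16
```

```text
8.325 [0.5117 0.0222 0.2494] [-0.4335  0.3905 -0.0774] 0.025923985754847986
[[ 0.4449  0.0002 -0.8956]
 [ 0.8956 -0.0023  0.4449]
 [-0.002  -1.     -0.0012]]
tool shift [-0.0206  0.0043  0.0771]
8.325 [0.5117 0.0222 0.2494] [-0.4335  0.3905 -0.0774] 0.025923985754847986
[[ 0.4449  0.0002 -0.8956]
 [ 0.8956 -0.0023  0.4449]
 [-0.002  -1.     -0.0012]]
tool shift [-0.0205  0.0893  0.0772]
```

servo_tool([
  [[-0.01,0,0.038],[0,0,0],0.03],
  [[-0.0205,0,0.077],[0,0,0],0.03],
  [[-0.0205,0.02,0.077],[0,0,0],0.03],
  [[-0.0205,0.052,0.077],[0,0,0],0.03],
  [[-0.0205,0.056,0.077],[0,0,0],0.03],
])

```text
time_s: 8.95
tcp_pos: [0.4326, 0.0381, 0.1917]
eef_rot: [0.601, -0.601, -0.371, 0.374]
contact_force: [-0.2, 0.3, 0.3]
grip_width: 0.0297
```

```bash
python3 d.py .4335 .038 .16; python3 - <<'E'
from h import *
import cv2
c=bot.capture("wrist");cv2.imwrite("pics/w8.png",c["img"][:,:,::-1])
E
```

```text
8.95 [0.4326 0.0381 0.1917] [-0.1891  0.3397  0.3483] 0.029673705338036527
[[ 0.445  -0.0041 -0.8955]
 [ 0.8955 -0.0015  0.445 ]
 [-0.0032 -1.      0.003 ]]
tool shift [ 0.0004  0.0317 -0.001 ]
```

View pics/w8.png

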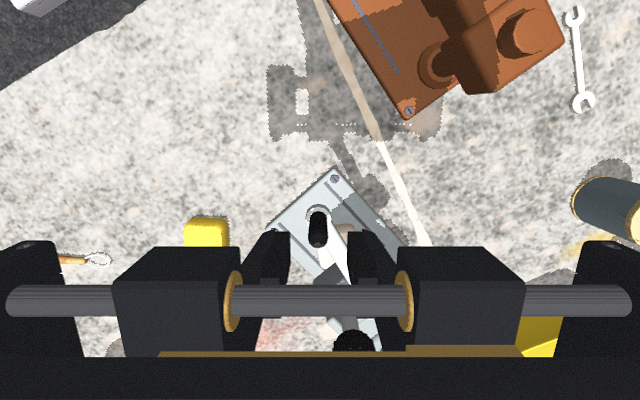

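servo_tool([
  [[0,0.015,-0.001],[0,0,0],0.03],
  [[0,0.028,-0.001],[0,0,0],0.03],
  [[0,0.032,-0.001],[0,0,0],0.03],
  [[0,0.032,-0.001],[0,0,0],0.024],
])

```text
time_s: 9.5
tcp_pos: [0.4343, 0.0375, 0.161]
eef_rot: [-0.601, 0.601, 0.372, -0.373]
contact_force: [0.6, -0.2, 0.3]
grip_width: 0.0243
```

```bash
cat > arc.py <<'E'
from h import *
s=bot.observe();M=rot(s);print(s["time_s"],s["tcp_pos"],s["contact_force"],s["grip_width"])
P=np.array([.5075,.042]);yaw=.272
for a in np.arange(.2,1.5,.1):
    th=np.pi+yaw-a
    p=np.array([*(P+.075*np.array([np.cos(th),np.sin(th)])),.160])
    print(round(a,2),p,"shift mm",(M.T@(p-s["tcp_pos"])*1000).round(1))
E
python3 arc.py
```

```text
9.5 [0.4343 0.0375 0.161 ] [ 0.6058 -0.2396  0.3065] 0.02428819276543384
0.2 [0.4327 0.0366 0.16  ] shift mm [-1.5  1.   1.1]
0.3 [0.4325 0.0441 0.16  ] shift mm [5.1 1.  4.6]
0.4 [0.4331 0.0516 0.16  ] shift mm [12.1  1.   7.4]
0.5 [0.4344 0.059  0.16  ] shift mm [19.3  0.9  9.5]
0.6 [0.4365 0.0662 0.16  ] shift mm [26.7  0.9 10.8]
0.7 [0.4393 0.0731 0.16  ] shift mm [34.1  0.9 11.4]
0.8 [0.4427 0.0798 0.16  ] shift mm [41.6  0.9 11.3]
0.9 [0.4468 0.0861 0.16  ] shift mm [49.1  0.9 10.4]
1.0 [0.4515 0.0919 0.16  ] shift mm [56.4  0.8  8.8]
1.1 [0.4568 0.0972 0.16  ] shift mm [63.5  0.8  6.5]
1.2 [0.4625 0.102  0.16  ] shift mm [70.4  0.8  3.5]
1.3 [0.4688 0.1062 0.16  ] shift mm [76.9  0.8 -0.2]
1.4 [0.4754 0.1098 0.16  ] shift mm [83.   0.8 -4.6]
```

servo_tool([
  [[5,0,0.0046],[0,0,0],0.024],
])

```text
time_s: 9.62
tcp_pos: [0.4618, 0.0915, 0.1611]
eef_rot: [-0.601, 0.603, 0.369, -0.372]
contact_force: [7.6, -9.8, -0.9]
grip_width: 0.0241
```

I wrote 5 instead of 0.005 in that row. The tool moved about 62 mm, the per-row limit. I'll check for damage before going on.

```bash
python3 arc.py; python3 - <<'E'
from h import *
import cv2
c=bot.capture("wrist");cv2.imwrite("pics/w9.png",c["img"][:,:,::-1])
s=bot.capture("side");a=s["img"][165:265,285:385,::-1];cv2.imwrite("pics/s9.png",cv2.resize(a,None,fx=5.8,fy=5.8,interpolation=cv2.INTER_CUBIC))
o=bot.observe();print(o["tcp_pos"],o["contact_force"],o["qd"])
E
```

```text
9.625 [0.4618 0.0915 0.1611] [ 7.5669 -9.7902 -0.8828] 0.024084494556241943
0.2 [0.4327 0.0366 0.16  ] shift mm [-62.1   1.4   1.3]
0.3 [0.4325 0.0441 0.16  ] shift mm [-55.5   1.3   4.9]
0.4 [0.4331 0.0516 0.16  ] shift mm [-48.5   1.3   7.7]
0.5 [0.4344 0.059  0.16  ] shift mm [-41.3   1.3   9.8]
0.6 [0.4365 0.0662 0.16  ] shift mm [-34.    1.2  11.2]
0.7 [0.4393 0.0731 0.16  ] shift mm [-26.5   1.2  11.9]
0.8 [0.4427 0.0798 0.16  ] shift mm [-19.    1.2  11.8]
0.9 [0.4468 0.0861 0.16  ] shift mm [-11.6   1.1  11. ]
1.0 [0.4515 0.0919 0.16  ] shift mm [-4.2  1.1  9.4]
1.1 [0.4568 0.0972 0.16  ] shift mm [2.9 1.1 7.1]
1.2 [0.4625 0.102  0.16  ] shift mm [9.8 1.  4.1]
1.3 [0.4688 0.1062 0.16  ] shift mm [16.3  1.   0.5]
1.4 [0.4754 0.1098 0.16  ] shift mm [22.5  1.  -3.9]
[0.4634 0.0965 0.161 ] [ 0.0829 -0.5021 -0.2076] [-0.0722 -0.0291  0.0699 -0.0192 -0.0095 -0.0916]
```

View pics/w9.png

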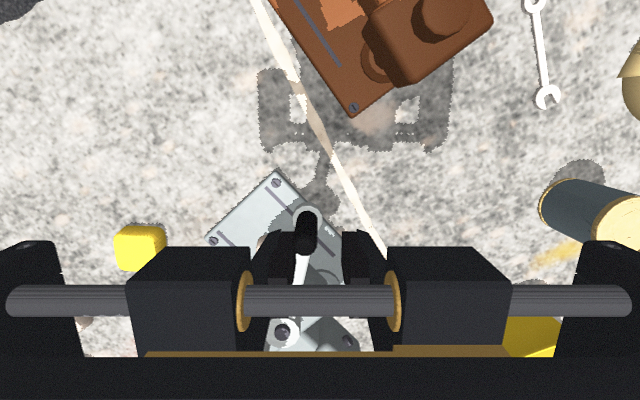

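View pics/s9.png

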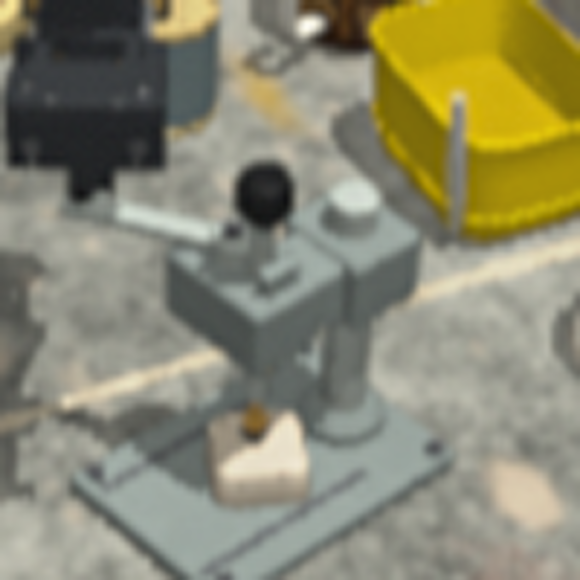

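servo_tool([
  [[0.0035,0,0.0052],[0,8,0],0.024],
  [[0.0084,0,0.0027],[0,14,0],0.024],
  [[0.0135,0,-0.0006],[0,20,0],0.024],
  [[0.018,0,-0.0033],[0,20,0],0.024],
  [[0.018,0,-0.0033],[0,20,0],0.024],
])

```text
time_s: 10.35
tcp_pos: [0.4746, 0.111, 0.1613]
eef_rot: [-0.655, 0.657, 0.265, -0.264]
contact_force: [-0.5, -0.3, -0.3]
grip_width: 0.0243
```

```bash
python3 arc.py; python3 - <<'E'
from h import *
import cv2
c=bot.capture("wrist");cv2.imwrite("pics/w10.png",c["img"][:,:,::-1])
E
```

```text
10.35 [0.4746 0.111  0.1613] [-0.5378 -0.2773 -0.3073] 0.02427933189710241
0.2 [0.4327 0.0366 0.16  ] shift mm [-81.8   1.4 -24.6]
0.3 [0.4325 0.0441 0.16  ] shift mm [-76.7   1.4 -19.1]
0.4 [0.4331 0.0516 0.16  ] shift mm [-71.1   1.4 -14.1]
0.5 [0.4344 0.059  0.16  ] shift mm [-65.    1.3  -9.7]
0.6 [0.4365 0.0662 0.16  ] shift mm [-58.5   1.3  -5.9]
0.7 [0.4393 0.0731 0.16  ] shift mm [-51.7   1.3  -2.8]
0.8 [0.4427 0.0798 0.16  ] shift mm [-44.6   1.3  -0.4]
0.9 [0.4468 0.0861 0.16  ] shift mm [-37.3   1.3   1.3]
1.0 [0.4515 0.0919 0.16  ] shift mm [-29.9   1.3   2.2]
1.1 [0.4568 0.0972 0.16  ] shift mm [-22.4   1.3   2.4]
1.2 [0.4625 0.102  0.16  ] shift mm [-14.9   1.3   1.9]
1.3 [0.4688 0.1062 0.16  ] shift mm [-7.5  1.3  0.6]
1.4 [0.4754 0.1098 0.16  ] shift mm [-0.3  1.3 -1.4]
```

View pics/w10.png

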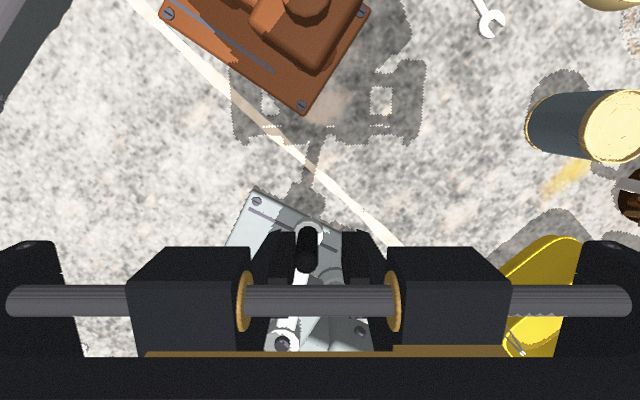

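servo_tool([
  [[0.001,0,-0.001],[0,8,0],0.024],
  [[0.0025,0,-0.0025],[0,15,0],0.024],
  [[0.004,0,-0.003],[0,15,0],0.024],
  [[0.005,0,-0.003],[0,15,0],0.024],
])

```text
time_s: 10.9
tcp_pos: [0.4803, 0.1121, 0.1614]
eef_rot: [-0.684, 0.685, 0.178, -0.177]
contact_force: [-1.1, -3.5, -0.5]
grip_width: 0.0242
```

```bash
python3 arc.py|sed -n '1p;12,20p'; python3 st.py
```

```text
10.9 [0.4803 0.1121 0.1614] [-1.0654 -3.5241 -0.5346] 0.024247272425919203
1.2 [0.4625 0.102  0.16  ] shift mm [-20.4   1.4  -0.1]
1.3 [0.4688 0.1062 0.16  ] shift mm [-12.9   1.4   0.5]
1.4 [0.4754 0.1098 0.16  ] shift mm [-5.5  1.4  0.4]
[480.3296 112.054  161.3894] [-1.0654 -3.5241 -0.5346]
[480.3996 112.1591 161.3695] [-1.4439 -2.8776  0.1608]
[480.3339 112.207  161.3516] [-0.1212 -1.6918  0.0979]
[480.3003 112.2905 161.3411] [-1.1155 -2.7614  0.8387]
[480.2898 112.2988 161.3552] [-0.3592 -2.6562  0.1649]
[480.2679 112.309  161.3541] [-0.7864 -1.6099 -0.0516]
```

Push on in small steps along tool x until the stop is felt.

servo_tool([
  [[0.001,0,0],[0,0,0],0.024],
  [[0.002,0,0],[0,0,0],0.024],
  [[0.003,0,0],[0,0,0],0.024],
])

```text
time_s: 11.58
tcp_pos: [0.4818, 0.1133, 0.1611]
eef_rot: [-0.684, 0.686, 0.176, -0.177]
contact_force: [-8.6, -7.6, 4.3]
grip_width: 0.024
```

servo_tool([
  [[0.001,0,0],[0,0,0],0.024],
  [[0.002,0,0],[0,0,0],0.024],
  [[0.002,0,0],[0,0,0],0.024],
])

```text
time_s: 11.95
tcp_pos: [0.4819, 0.1133, 0.161]
eef_rot: [-0.683, 0.686, 0.174, -0.179]
contact_force: [-10.3, -7.9, 6.0]
grip_width: 0.0243
```

servo_tool([
  [[0.003,0,0],[0,0,0],0.024],
  [[0.005,0,-0.001],[0,0,0],0.024],
  [[0.005,0,-0.001],[0,0,0],0.024],
])

```text
time_s: 12.32
tcp_pos: [0.4823, 0.1135, 0.1606]
eef_rot: [-0.683, 0.686, 0.17, -0.184]
contact_force: [-22.8, -12.2, 13.5]
grip_width: 0.024
```

```bash
python3 arc.py|sed -n '1p;12,20p'; python3 - <<'E'
from h import *
import cv2
c=bot.capture("wrist");cv2.imwrite("pics/w11.png",c["img"][:,:,::-1])
E
```

```text
12.325 [0.4823 0.1135 0.1606] [-22.8018 -12.221   13.5297] 0.023987643844574868
1.2 [0.4625 0.102  0.16  ] shift mm [-22.8   1.1  -0.5]
1.3 [0.4688 0.1062 0.16  ] shift mm [-15.3   0.9   0.1]
1.4 [0.4754 0.1098 0.16  ] shift mm [-7.8  0.8  0. ]
```

View pics/w11.png

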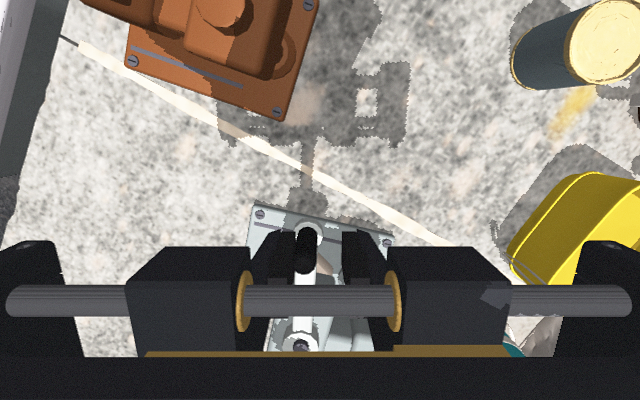

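servo_tool([
  [[-0.003,0,0],[0,0,0],0.024],
  [[-0.006,0,0],[0,0,0],0.03],
  [[-0.006,0,0],[0,0,0],0.03],
  [[-0.006,0,0],[0,0,0],0.03],
])

```text
time_s: 12.88
tcp_pos: [0.4773, 0.1108, 0.1607]
eef_rot: [-0.683, 0.686, 0.17, -0.184]
contact_force: [0.5, -0.8, 0.2]
grip_width: 0.0301
```

servo_tool([
  [[0,-0.02,0],[0,0,0],0.03],
  [[0,-0.05,0],[0,0,0],0.03],
  [[0,-0.09,0],[0,0,0],0.03],
  [[0,-0.09,0.06],[0,0,0],0.03],
  [[0,-0.09,0.1],[0,0,0],0.03],
])

```text
time_s: 13.5
tcp_pos: [0.4297, 0.2004, 0.2512]
eef_rot: [-0.683, 0.686, 0.171, -0.183]
contact_force: [0.2, -0.2, 0.3]
grip_width: 0.03
```

```bash
python3 d.py; python3 - <<'E'
from h import *
import cv2
c=bot.capture("wrist");cv2.imwrite("pics/w12.png",c["img"][:,:,::-1])
for n,b in(("top",(155,245,265,355)),("side",(165,265,285,385))):
    s=bot.capture(n);a=s["img"][b[0]:b[1],b[2]:b[3],::-1];cv2.imwrite(f"pics/{n}12.png",cv2.resize(a,None,fx=5.8,fy=5.8,interpolation=cv2.INTER_CUBIC))
E
```

```text
13.5 [0.4297 0.2004 0.2512] [ 0.2437 -0.2425  0.2722] 0.029980215447994004
[[ 0.8746 -0.0162 -0.4846]
 [ 0.4845 -0.0083  0.8747]
 [-0.0182 -0.9998  0.0006]]
```

View pics/w12.png

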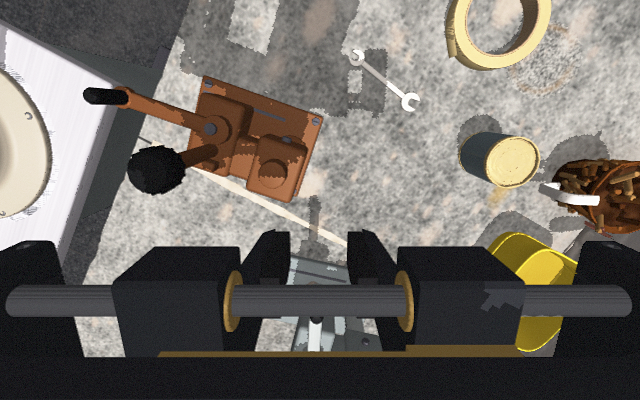

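View pics/top12.png

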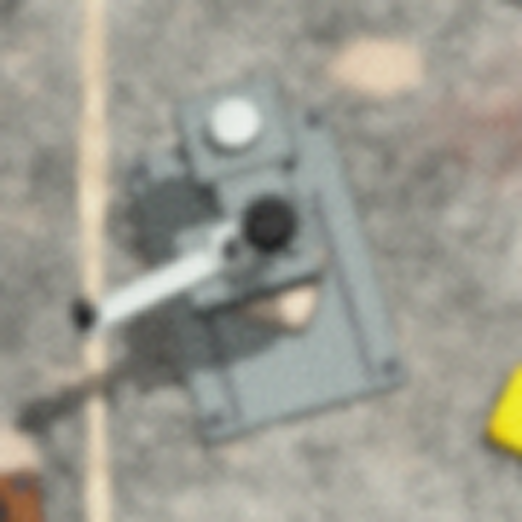

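View pics/side12.png

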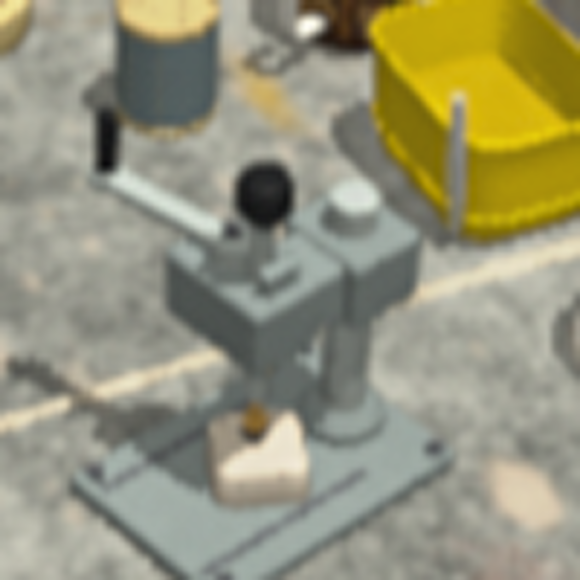

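```bash
python3 - <<'E'
from h import *
t=bot.capture("top");s=bot.capture("side")
f=lambda p:np.concatenate([proj(c,p)-q for c,q in [(t,(279.5,209.3)),(s,(303.4,184.7))]])
r=least_squares(f,[.5,0,.2]);print(r.x,r.fun)
d=r.x[:2]-[.5075,.042];print(np.pi+.272-np.arctan2(d[1],d[0]),np.hypot(*d))
print(bot.finish_job())
E
```

```text
[0.4727 0.1084 0.1804] [ 0.216  -0.703  -0.7248  0.1204]
1.3603116438369662 0.07493113965614612
the job is handed in; nothing more can be done
None
```

I lowered the rod with shut fingertips on its knob until the foot touched the cast. Then I swung the lever clockwise to its end stop, let go, backed the gripper away, and handed the job in at about 13.7 s.

- **Foot on cast:** The force rose about 12 N/mm at contact, matching the rubber nose. The peak was about 8 N at the wrist, roughly 5–6 N of it on the cast. Later side pictures show the foot and cast unchanged.
- **Lever home:** A push of about 26 N gave almost no further movement. The finger position put the lever at about 1.40 rad, and the pictures gave 1.36 rad. That gap is within picture accuracy, so I took it as home.
- **Mistake:** One move row said 5 instead of 0.005 m, so the tool jumped about 62 mm in a single row. It carried the lever part of the way round, in the right direction, with about 12 N on the tool. In the pictures right after, the post was still between the fingers, and the rod and cast had not moved.
- **Not checked:** The foot's contact after locking was only seen in pictures, not felt again. I saw nothing disturbed around the stand, but I did not measure each loose item again.

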